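# Slide the reed tin under the spring flap of its dust bay

### The job

Put the open tin of brass reeds away in its dust bay without pinching or lifting it: press the yellow paddle down with one fingertip to hold the spring flap open and, with it held open, push the tin along its base plate with the other fingertip, under the flap and fully home against the back stop. Then let the flap spring shut behind the tin and come clear. Leave the other things where they are.

Things in the scene. Friction and masses are not known exactly. Their poses are not given: they have to be found in the camera images.
- tin_bay: low blue bay on a grey base plate (x = -160 to 56, y = +/-64, 4 mm thick) fixed on the desk. Origin on the plate's top, 4 mm over the desk, where the tin's centre belongs when home; x points into the bay, y left, z up (sizes below in mm in this frame). Slick cheeks up to 28 high, inner faces at y = +/-51, x = -46 to 50; back stop's inner face at x = 47. All of it is below 37 when shut
- home (a point): point on the base plate at the bay's origin: place of the tin's centre when the tin touches the back stop (within 2 mm)
- mouth (a point): point on the base plate in the middle of the mouth, bay frame x = -73, y = 0. Low guides 12 high, inner faces at y = +/-51, run from the cheeks out to x = -73, then flare to y = +/-61 at x = -91
- flap: aluminium flap that roofs the bay, with its yellow paddle; origin on the hinge line, bay frame (0, 52, 32); axes parallel to the bay's when shut
- flap_angle (a joint): opening angle of the flap, rad: 0 shut, limit 0.36; a spring shuts it. Hinge along x at y = 52, z = 32 on the left cheek; the right side rises. Shut it is level at z = 32, x = -52 to 44. A leg at its right front corner (x = -50, y = -33 to -46) reaches down to 3 above the plate and bars the tin; the tin passes from 0.2 rad up, 0.26 to 0.32 is good
- notch (a point): middle of the finger notch in the flap's front edge (bay frame x = -40, y = -2, z = 32, shut). The notch is free over x = -52 to -28, y = -33 to 28, so a finger behind the tin can follow it home from above; keep that finger's centre at y = -5 to 15, clear of the leg, which swings 15 inward as it rises
- paddle (a point): yellow strip 140 (x) x 45 (y) x 3 mm at the left of the bay, part of the flap; pressed down, it opens the flap. This point: centre of its top face. Shut, the top is level at z = 22 and spans x = -166 to -26, y = 62 to 107 in the bay frame. A fingertip at y = 95 goes down 12 mm, to z = 10, for 0.28 rad, at about 4 N; it can slide along x while pressing
- reed_tin: shallow round metal tin, open, full of brass reeds, 89 mm diameter, 17 mm high, 0.11 kg; origin at the centre of its underside. At the start it stands on the base plate before the mouth, its centre 90 to 102 mm in front of its home place and up to 5 mm to either side
- pliers: green-handled diagonal pliers lying to the right, 70x147x11 mm, origin at the centre of the underside (bystander)
- dropper: small clear dropper bottle standing, 25 mm diameter, 84 mm high, origin at its underside (bystander)
- screwdriver_red: red and black screwdriver lying to the right of the orange mat, 19x145x18 mm, origin at the centre of the underside (bystander)
- needle_file: needle file with orange handle lying near the robot to the left, 14x150x14 mm, origin at the centre of the underside (bystander)
- tweezers: metal tweezers lying near the robot to the right, 12x123x8 mm, origin at the centre of the underside (bystander)
- tin_pins: taller round tin of pins, blue and pink outside, 94 mm diameter, 33 mm high, to the right of the bay, origin at the centre of its underside (bystander; not the tin to move)
- harmonica: finished harmonica standing on its mouth rail to the left, 26x122x34 mm, origin at its underside (bystander)
Things that resemble listed ones, but are neither listed nor needed, are in the scene too. What is shaped like the reed_tin but black or blue is not meant.

How it is judged:
On the way, in this order (a step that is already met when the one before it is completed fails the run):
1. a finger presses the paddle and holds the flap open while the tin is still outside (value of joint flap_angle above 0.15 rad and contact force between the fingers and flap above 0.5 N and x of reed_tin in the frame of tin_bay below -0.06 m), for 0.1 s.
2. with the paddle still pressed by a finger, the tin is pushed home under the flap (value of joint flap_angle above 0.15 rad and contact force between the fingers and flap above 0.5 N and x of reed_tin in the frame of tin_bay above -0.012 m), for 0.05 s.
At the end, for the whole second after the job is handed in: the tin stands flat on the base plate of the bay, within 8 mm of its home place along the bay and 12 mm in all, at rest; the flap is shut (under 0.04 rad) (x of reed_tin in the frame of tin_bay above -0.008 m and horizontal distance between reed_tin and home below 0.012 m and z of reed_tin in the frame of tin_bay below 0.004 m and angle between reed_tin's own z axis and vertical below 0.06 rad and value of joint flap_angle below 0.04 rad and linear speed of reed_tin below 0.02 m/s); the robot touches nothing.
It fails at once if the reed tin is lifted or tipped (z of reed_tin in the frame of tin_bay above 0.008 m or angle between reed_tin's own z axis and vertical above 0.2 rad).
It fails at once if another thing is displaced by more than 20 mm (distance of any of pliers, dropper, screwdriver_red, needle_file, tweezers, tin_pins, harmonica from where it was at the start of the episode above 0.02 m).
It also fails if it takes over 48 s, if anything falls off the work surface, if the arm or the gripper's body presses on something with over 40 N, if the wrist force passes 120 N, or if a joint passes its speed limit or range.

### The arm

A 6-joint arm with a two-finger parallel gripper is mounted at the origin on a cart in front of the work surface, level with it; the furniture and walls round the work are solid. World frame = base frame: x ahead of the robot, y to its left, z up, the work surface at z = 0. Lengths are in m, angles in rad, forces in N, time in s.
With the tool pointing down it reaches from about 0.35 to 0.725 m from the base axis. Payload 6 kg.
Tool frame: the origin (TCP) lies at the very end of the fingers, on their centre line; the grasp point (between the pads) lies r.grip_point_offset behind it (r.grip_point_offset is the distance from the TCP to the grasp point, in m); z points along the fingers, y is the direction in which the jaws open and shut (so a half turn about z gives the same grasp; the last joint's range is limited). The gripper opens to 85 mm and grips with 20 to 120 N. Pads are 22 mm wide; open, the fingers measure 114 mm over their backs; the gripper's body (76 mm by 85 mm) begins 54 mm behind the grasp point. The pads swing forward as they close: fully open they stand 13 mm farther back than shut.
Start: joints at [1.524, 0.04, 0.085, 0, -1.615, -0.334], TCP at [0.223, 0.557, 0.231] pointing down, gripper open.
Joint ranges: [-2.56, 2.56], [-1.29, 2.01], [-1.08, 1.49], [-3.29, 1.98], [-2.81, -0.18], [-2.99, 2.99]. Speed limits (rad/s): [2.57, 2.57, 3.01, 3.14, 3.14, 3.14].

### API

Orientations are given as [roll, pitch, yaw] about the fixed x, y, z axes, in that order (R = Rz(yaw) Ry(pitch) Rx(roll)).
In Python, from workcell import r, grab_frame, camera_params, ticket gives the robot as it stands.
- The arm moves only by the tool play_rows, never from a script. Its argument "increments" is a list of rows, each a list of 3 entries, a list of its own where there are three numbers: the shift along the world's x, y, z in mm, then the turn, a rotation vector about the world's x, y, z in rad, then the finger opening in mm, from 0 to 85.4. In form: [[[dx, dy, dz], [ax, ay, az], jaw], ...]. A call has 1 to 20 rows; each row is the pose to reach, as a shift and turn from the pose commanded when the call began; what a row does not reach only later rows make up. A row lasts 1/10 s, in which the tool goes at most 50 mm and 8.59 degrees, less where a joint would pass 70% of its speed; a pose out of reach is approached as far as the arm can. A call with a gripper value outside its range is refused whole. The fingers move at their own pace and stop on an object; "squeeze" is the grip in N (left out, the last holds). Time passes only in rows, so rows that repeat a pose let the fingers close. It gives the time, the measured TCP pose, the force and the opening at its end, in the units of the state.
- r.observe(): the state, without advancing time (a new reading comes with each control period).
- grab_frame(name): name is "scene" or "top" or "wrist"; returns the picture (400x640x3 uint8, blue, green, red); there is no depth.
- camera_params(name): a dict with "mtx" (3x3 intrinsics, pixels), "dist" ([k1, k2, p1, p2, k3] as OpenCV has them; the pictures are not rectified), "xyz" and "orientation" of the camera in the world. Camera axes: x right, y down, z forward; pixel columns grow to the right and rows downward; lengths in m; the calibration is good to about 2 mm. A picture is of the moment at which its call begins: read the wrist's pose just before it. camera_params takes no time and is no camera call; for the wrist camera it gives the pose at the moment of the call.
- ticket.job_done(): hands the job in, once; it reports no verdict.
The state is a dict: "clock": time; "joint_positions": joint angles; "qd": joint speeds; "joint_torque": joint torques, N m; "tool_pos": TCP position; "ee_rot": TCP orientation; "force": force on the tool from outside, world axes, zero at the start; "moment": the same for the moment, N m; "grip_width": opening from 0.0 (shut) to 1.0 (fully open).
Only numpy, scipy, OpenCV 4.12 (cv2) and the standard library are available. Lean on these libraries where they do the work, as an engineer would, in place of code of your own. Each camera call takes 0.05 s, during which the arm holds its last target.

## Working session

There is one attempt and no reset: what is moved stays moved. The work goes in short steps, Python scripts to look and compute and a tool call to move; the robot and the scene stay as the last step left them, time stands still between calls to the robot, and variables do not carry over. Pictures are saved under pics/ and viewed, and the job is handed in when it is done.

Besides the shell and the picture viewer there is one more tool, called after "Request:" as name(argument=value, ...), one argument or row to a line, values as JSON. play_rows: Moves the arm, as the interface text tells. Its arguments: {"type":"object","properties":{"increments":{"type":"array"},"squeeze":{"type":"number"}},"required":["increments"]}

```bash
mkdir -p pics; ls; python3 - <<'E'
from workcell import r, grab_frame, camera_params, ticket
import cv2
print(r.observe()); print(r.grip_point_offset)
for n in ("scene","top"):
    cv2.imwrite(f"pics/{n}0.png",grab_frame(n)); print(camera_params(n))
E
```

```text
pics
{'clock': 0.0, 'joint_positions': array([ 1.52367083e+00,  4.08111461e-02,  8.38006345e-02, -4.16558476e-04,
       -1.61551429e+00, -3.33693460e-01]), 'qd': array([-0.0003764 , -0.00151535, -0.00082244, -0.00058151, -0.00018125,
       -0.00111787]), 'joint_torque': array([ 1.46412845e-04, -3.68197274e+01,  3.47409368e+01,  6.93203911e+00,
       -5.45205214e-03,  4.46502099e-06]), 'tool_pos': array([0.22282959, 0.5567315 , 0.23028289]), 'ee_rot': array([ 3.13982321e+00, -1.72918589e-04, -3.80800541e-01]), 'force': array([-0.48638634,  0.03650945, -0.86077331]), 'moment': array([-0.05117618, -0.04418278, -0.0055353 ]), 'grip_width': 1.0009801039876622}
0.0187
{'mtx': array([[520.10177993,   0.        , 319.94051182],
       [  0.        , 520.10177993, 192.08587911],
       [  0.        ,   0.        ,   1.        ]]), 'dist': array([-0.15573403,  0.        ,  0.        ,  0.        ,  0.        ]), 'xyz': array([-0.41773518, -0.69880583,  1.26889931]), 'orientation': array([-2.41385193,  0.00536954, -0.88181555])}
{'mtx': array([[452.5581911 ,   0.        , 315.15953058],
       [  0.        , 452.5581911 , 201.25776521],
       [  0.        ,   0.        ,   1.        ]]), 'dist': array([0.03682165, 0.        , 0.        , 0.        , 0.        ]), 'xyz': array([0.28153248, 0.01626408, 1.46740791]), 'orientation': array([-3.0209011 , -0.01897072, -1.54351089])}
```

View pics/scene0.png

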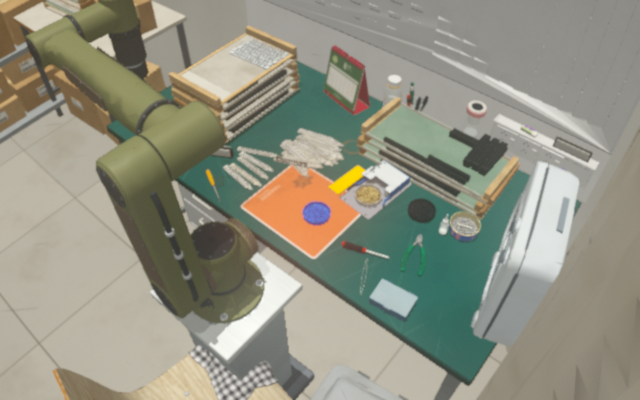

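View pics/top0.png

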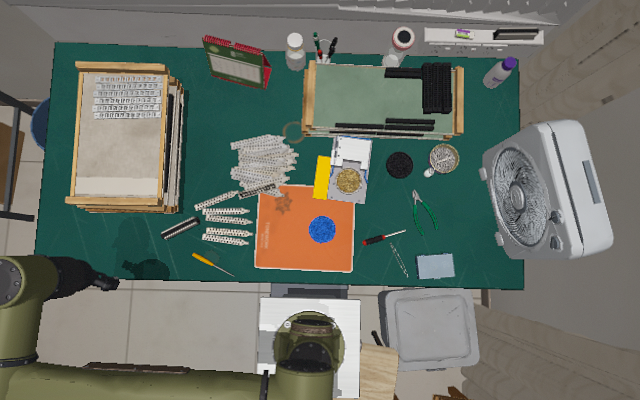

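```bash
python3 - <<'E'
import cv2
a=cv2.imread("pics/top0.png")[120:220,290:400]; cv2.imwrite("pics/top0c.png",cv2.resize(a,None,fx=6,fy=6,interpolation=cv2.INTER_CUBIC)[:600])
a=cv2.imread("pics/scene0.png")[145:225,320:420]; cv2.imwrite("pics/scene0c.png",cv2.resize(a,None,fx=7,fy=7,interpolation=cv2.INTER_CUBIC))
E
```

```text
(no output)
```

View pics/top0c.png

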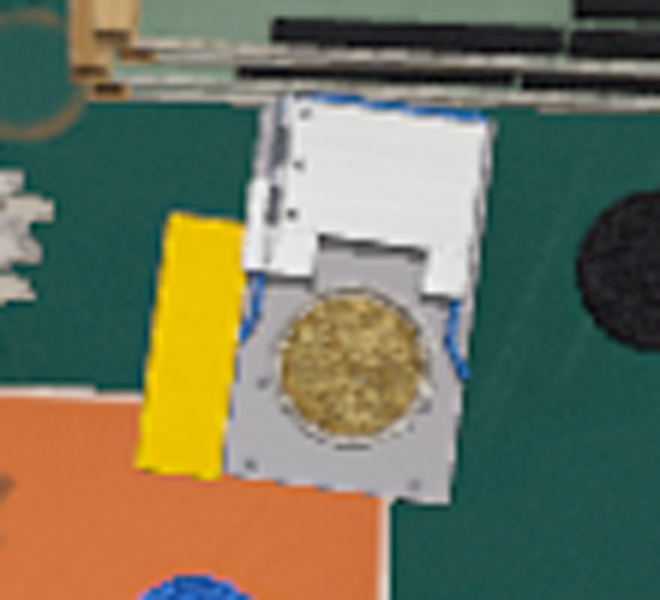

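View pics/scene0c.png

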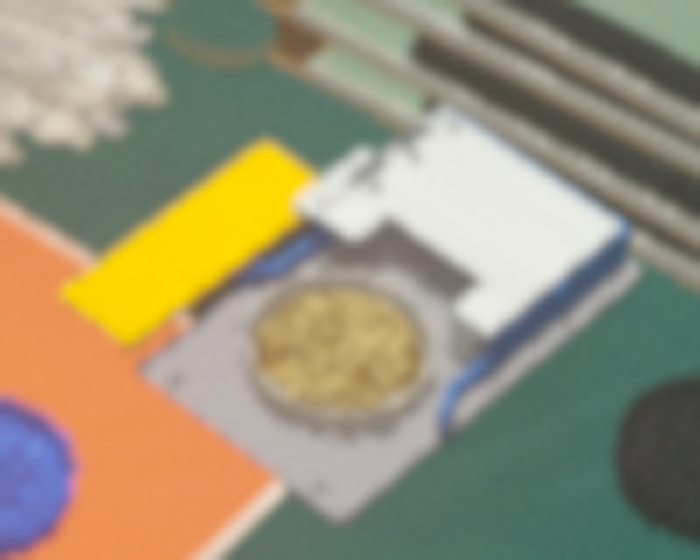

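```bash
cat > h.py <<'E'
import numpy as np, cv2
from scipy.spatial.transform import Rotation as R
from scipy.optimize import least_squares
from workcell import camera_params
def proj(P,cp):
    Rc=R.from_euler('xyz',cp['orientation']).as_matrix()
    rv=cv2.Rodrigues(Rc.T)[0]; t=-Rc.T@cp['xyz']
    return cv2.projectPoints(np.atleast_2d(P).astype(float),rv,t,cp['mtx'],cp['dist'])[0][:,0]
def ray(px,cp):
    u=cv2.undistortPoints(np.array([[px]],float),cp['mtx'],cp['dist'])[0,0]
    return R.from_euler('xyz',cp['orientation']).as_matrix()@np.r_[u,1],cp['xyz']
def atz(px,cp,z):
    d,o=ray(px,cp); return o+d*(z-o[2])/d[2]
def bay2w(p,b):
    p=np.atleast_2d(p)/1000.; c,s=np.cos(b[2]),np.sin(b[2])
    return np.c_[b[0]+c*p[:,0]-s*p[:,1], b[1]+s*p[:,0]+c*p[:,1], p[:,2]+.004]
def w2bay(p,b):
    d=np.array(p)-np.array([b[0],b[1],.004]); c,s=np.cos(b[2]),np.sin(b[2])
    return np.array([c*d[0]+s*d[1],-s*d[0]+c*d[1],d[2]])*1000
E
python3 - <<'E'
from h import *
ct,cs=camera_params("top"),camera_params("scene")
T={(225,472):(-160,64,0),(448,501):(-160,-64,0),(170,212):(-26,107,22),(135,467):(-166,107,22),(220,480):(-166,62,22),
(318,235):(-28,28,32),(430,250):(-28,-33,32),(312,277):(-52,28,32),(424,292):(-52,-33,32)}
S={(268,138):(-26,107,22),(60,293):(-166,107,22),(130,345):(-166,62,22),(340,522):(-160,-64,0),(140,370):(-160,64,0),(390,220):(-28,28,32),(350,240):(-52,28,32)}
tp=(np.array(list(T))+.5)/6-.5+[290,120]; sp=(np.array(list(S))+.5)/7-.5+[320,145]
f1=lambda b:(proj(bay2w(list(T.values()),b),ct)-tp)
f2=lambda b:(proj(bay2w(list(S.values()),b),cs)-sp)
for n,f in (("top",lambda b:f1(b).ravel()),("scene",lambda b:f2(b).ravel()),("both",lambda b:np.r_[f1(b).ravel(),f2(b).ravel()])):
    o=least_squares(f,[.5,-.05,0.],loss='soft_l1'); print(n,o.x,np.round(f(o.x),1).tolist())
b=o.x
print("home,mouth",bay2w([[0,0,0],[-73,0,0]],b))
for px,c,off,s in (((352,365),ct,(290,120),6),((337,348),cs,(320,145),7)):
    p=(np.array(px)+.5)/s-.5+off
    print("tin",w2bay(atz(p,c,.004+.016),b))
E
```

```text
top [ 0.62255985 -0.12123664 -0.10631061] [-1.4, 0.1, 0.3, 0.6, 0.3, 0.3, 0.4, 0.1, 0.1, -0.2, -0.1, -0.4, -0.0, -0.3, -0.1, -0.1, 0.1, -0.1]
scene [ 0.62161008 -0.119636   -0.1102147 ] [-0.1, 0.6, 0.1, 0.0, 0.0, 0.1, 0.1, 0.0, -0.7, -0.3, -0.1, -0.7, 0.7, 0.2]
both [ 0.6220816  -0.12063803 -0.1087803 ] [-1.7, 0.2, -0.0, 0.7, 0.1, 0.3, 0.0, 0.2, -0.2, -0.1, -0.3, -0.2, -0.3, -0.2, -0.3, 0.0, -0.2, 0.1, 0.2, 0.7, 0.4, 0.2, 0.4, 0.2, 0.5, 0.1, -0.3, -0.2, 0.2, -0.6, 1.0, 0.3]
home,mouth [[ 0.6220816  -0.12063803  0.004     ]
 [ 0.54951309 -0.11271272  0.004     ]]
tin [-93.43787441  -1.37350511  16.        ]
tin [-96.22877318  -0.80051452  16.        ]
```

```bash
python3 - <<'E'
from h import *
b=[0.6221,-0.1206,-0.1085]; p0=np.array([.22283,.55673,.23028])
for q in [(-156,48,100),(-156,48,30),(-55,48,10)]:
    w=bay2w([q],b)[0]; print(q,w,(w-p0)*1000)
ct=camera_params("top")
print("stack corner",atz((183,210),ct,.1),atz((165,205),ct,.15))
E
```

```text
(-156, 48, 100) [ 0.47221512 -0.05598945  0.104     ] [ 249.38512275 -612.71944691 -126.28      ]
(-156, 48, 30) [ 0.47221512 -0.05598945  0.034     ] [ 249.38512275 -612.71944691 -196.28      ]
(-55, 48, 10) [ 0.57262121 -0.06692646  0.014     ] [ 349.79120711 -623.65645853 -216.28      ]
stack corner [0.40977068 0.39194949 0.1       ] [0.41814887 0.43067881 0.15      ]
```

Request:
play_rows(
  increments=[
    [[0,-40,0],[0,0,0],82],
    [[0,-85,0],[0,0,0.04],82],
    [[0,-130,0],[0,0,0.08],82],
    [[20,-175,0],[0,0,0.12],82],
    [[50,-220,0],[0,0,0.16],82],
    [[70,-265,0],[0,0,0.2],82],
    [[90,-310,0],[0,0,0.23],82],
    [[115,-350,-5],[0,0,0.25],82],
    [[140,-390,-20],[0,0,0.272],82],
    [[165,-430,-35],[0,0,0.272],82],
    [[185,-470,-50],[0,0,0.272],82],
    [[205,-510,-70],[0,0,0.272],82],
    [[225,-550,-85],[0,0,0.272],82],
    [[240,-590,-100],[0,0,0.272],82],
    [[249,-613,-126],[0,0,0.272],82],
    [[249,-613,-126],[0,0,0.272],82],
    [[249,-613,-126],[0,0,0.272],82],
    [[249,-613,-126],[0,0,0.272],82],
  ],
)

```text
clock: 1.9
tool_pos: [0.4723, -0.0555, 0.1062]
ee_rot: [-3.141, -0.001, -0.108]
force: [0.3, -0.6, -0.4]
grip_width: 0.963
```

```bash
python3 - <<'E'
from h import *
from workcell import r, grab_frame
s=r.observe(); print(s['clock'],s['tool_pos'],s['ee_rot'],s['force'],s['grip_width'])
print(w2bay(s['tool_pos'],[0.6221,-0.1206,-0.1085]))
cp=camera_params("wrist"); cv2.imwrite("pics/w1.png",grab_frame("wrist")); print(cp)
a=grab_frame("scene")[120:240,300:440]; cv2.imwrite("pics/s1.png",cv2.resize(a,None,fx=5,fy=5,interpolation=cv2.INTER_CUBIC))
E
```

```text
1.9 [ 0.47233828 -0.05545165  0.10624854] [-3.14148017e+00 -1.48437298e-03 -1.08037028e-01] [ 0.30313809 -0.62381993 -0.43337706] 0.9632076127745031
[-155.9357996    48.54797011  102.24854347]
{'mtx': array([[348.08695503,   0.        , 315.66658815],
       [  0.        , 348.08695503, 199.75834534],
       [  0.        ,   0.        ,   1.        ]]), 'dist': array([-0.06393157,  0.        ,  0.        ,  0.        ,  0.        ]), 'xyz': array([ 0.55645743, -0.06462262,  0.24920492]), 'orientation': array([ 2.80959834e+00,  3.24494153e-04, -1.67880651e+00])}
```

View pics/w1.png

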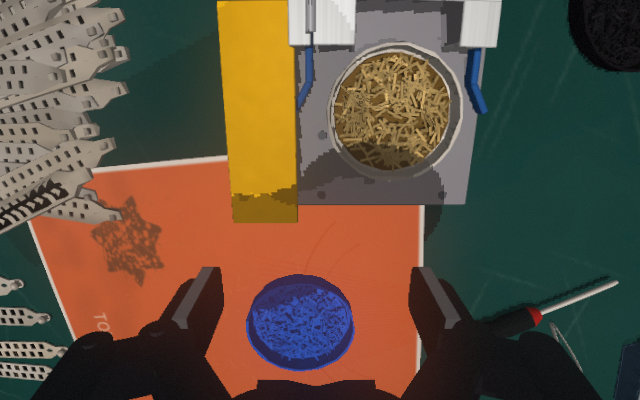

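View pics/s1.png

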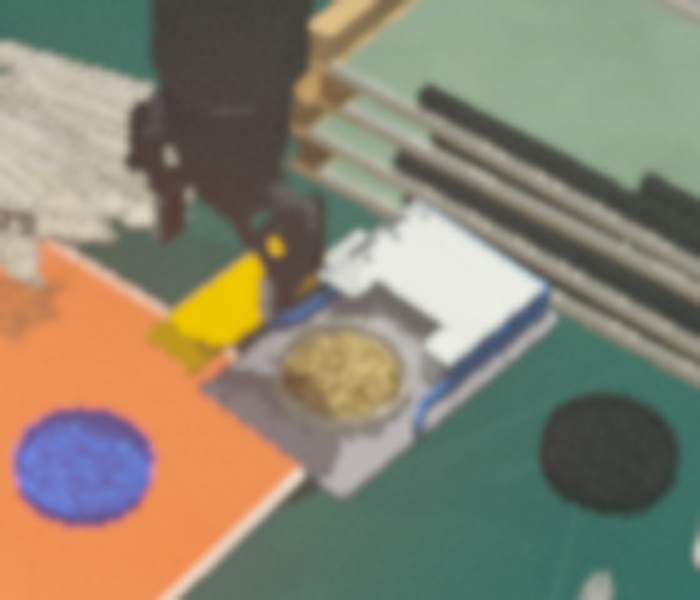

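```bash
python3 - <<'E'
import cv2
a=cv2.imread("pics/w1.png")[0:240,205:500]; cv2.imwrite("pics/w1c.png",cv2.resize(a,None,fx=2.5,fy=2.5,interpolation=cv2.INTER_CUBIC))
E
```

```text
(no output)
```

View pics/w1c.png

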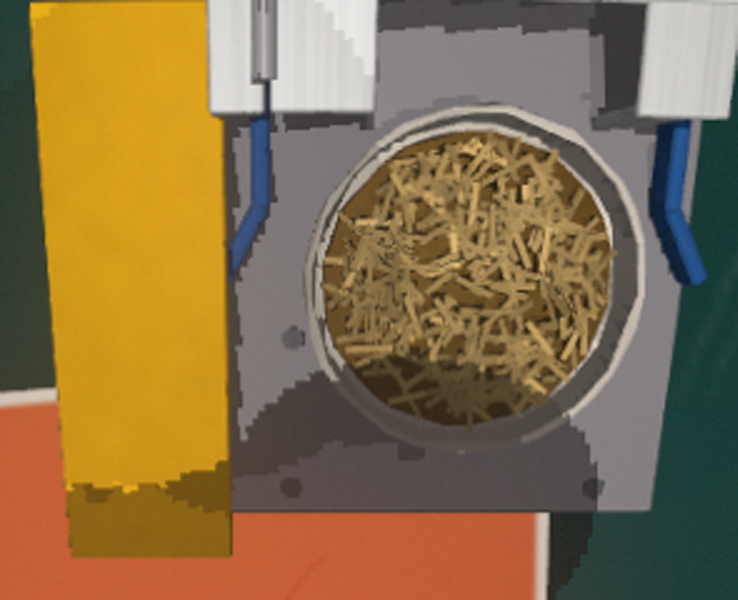

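```bash
python3 - <<'E'
from h import *
cp={'mtx': np.array([[348.08695503,0,315.66658815],[0,348.08695503,199.75834534],[0,0,1.]]),'dist':np.array([-0.06393157,0,0,0,0]),'xyz':np.array([0.55645743,-0.06462262,0.24920492]),'orientation':np.array([2.80959834,3.24494153e-04,-1.67880651])}
T={(30,2):(-26,107,22),(70,556):(-166,107,22),(231,556):(-166,62,22),(652,511):(-160,-64,0),(375,110):(-52,28,32),(638,118):(-52,-33,32)}
tp=(np.array(list(T))+.5)/2.5-.5+[205,0]
f=lambda b:(proj(bay2w(list(T.values()),b),cp)-tp).ravel()
o=least_squares(f,[.62,-.12,-.1]); b=o.x; print(b,np.round(o.fun,1))
# fit tin outer rim points
E=np.array([(305,260),(645,270),(490,105),(465,452),(360,400),(600,400),(370,145)])
W=[w2bay(atz((e+.5)/2.5-.5+[205,0],cp,.021),b)[:2] for e in E]; W=np.array(W)
c=least_squares(lambda q:np.hypot(W[:,0]-q[0],W[:,1]-q[1])-44.5,[-95,0]); print(c.x,np.round(c.fun,1))
print(w2bay([0.47233828,-0.05545165,0.10624854],b))
E
```

```text
[ 0.62249268 -0.12190394 -0.11072837] [ 0.3 -1.6  0.4  0.6  0.5  0.9 -0.1  0.4 -0.7  0.7 -0.2 -0.5]
[-92.20381335  -2.34389212] [ 0.9 -1.4 -1.  -0.1 -2.1  1.3  0.4]
[-156.57796327   49.45292929  102.24854   ]
```

Request:
play_rows(
  increments=[
    [[0,-1.5,-20],[0,0,-0.001],82],
    [[0,-1.5,-40],[0,0,-0.001],82],
    [[0,-1.5,-60],[0,0,-0.001],82],
    [[0,-1.5,-70],[0,0,-0.001],82],
    [[0,-1.5,-74],[0,0,-0.001],82],
    [[0,-1.5,-74],[0,0,-0.001],82],
    [[0,-1.5,-74],[0,0,-0.001],82],
  ],
)

```text
clock: 2.7
tool_pos: [0.4727, -0.0573, 0.0325]
ee_rot: [-3.141, -0.002, -0.109]
force: [-0.2, -0.1, -0.0]
grip_width: 0.96
```

Request:
play_rows(
  increments=[
    [[0,0,-2],[0,0,0],82],
    [[0,0,-4],[0,0,0],82],
    [[0,0,-6],[0,0,0],82],
    [[0,0,-8],[0,0,0],82],
    [[0,0,-8],[0,0,0],82],
    [[0,0,-8],[0,0,0],82],
  ],
)

```text
clock: 3.3
tool_pos: [0.472, -0.0575, 0.0232]
ee_rot: [3.141, 0.0, -0.11]
force: [0.2, 0.5, -0.0]
grip_width: 0.961
```

Request:
play_rows(
  increments=[
    [[0,0,-2],[0,0,0],82],
    [[0,0,-4],[0,0,0],82],
    [[0,0,-6],[0,0,0],82],
    [[0,0,-6],[0,0,0],82],
    [[0,0,-6],[0,0,0],82],
  ],
)

```text
clock: 3.8
tool_pos: [0.4719, -0.0575, 0.0172]
ee_rot: [3.141, 0.0, -0.11]
force: [0.4, -0.9, -0.1]
grip_width: 0.959
```

```bash
python3 - <<'E'
from h import *
from workcell import r, grab_frame
s=r.observe(); print(s['clock'],s['tool_pos'],s['force'],s['moment'],s['grip_width'])
a=grab_frame("wrist"); cv2.imwrite("pics/w2.png",a)
a=grab_frame("scene")[120:240,300:440]; cv2.imwrite("pics/s2.png",cv2.resize(a,None,fx=5,fy=5,interpolation=cv2.INTER_CUBIC))
E
```

```text
3.8 [ 0.47192145 -0.05751508  0.01719037] [ 0.42648769 -0.940508   -0.11804858] [-0.00931302  0.04209474  0.01912036] 0.9586126013552247
```

View pics/w2.png

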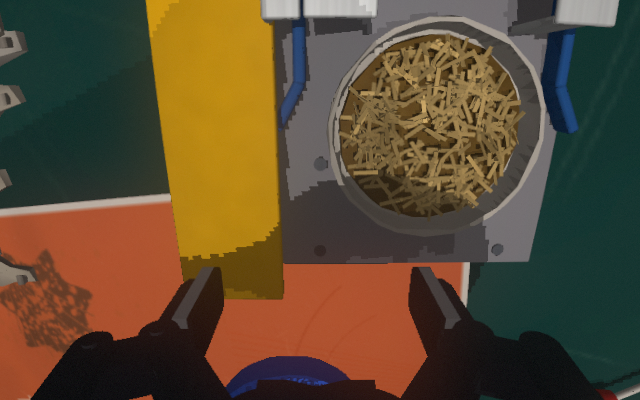

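View pics/s2.png

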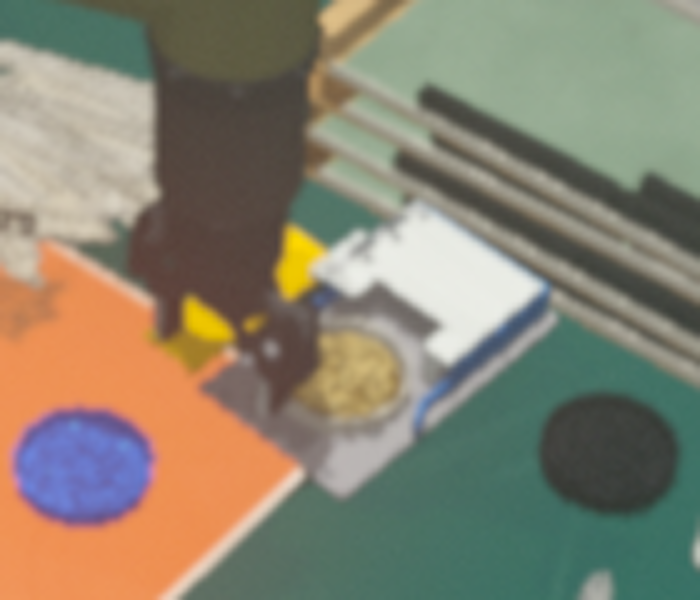

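```bash
python3 - <<'E'
from h import *
from workcell import r
s=r.observe();cp=camera_params("wrist"); b=[.6223,-.1213,-.1095]
print(w2bay(s['tool_pos'],b))
Rt=R.from_euler('xyz',s['ee_rot']).as_matrix()
for dz in (0,-.0065,-.013,-.02):
  P=[s['tool_pos']+Rt@np.array([x,y,dz]) for y in(-.041,.041) for x in (.011,-.011)]
  print(dz,np.round(proj(P,cp)).tolist())
E
```

```text
[-156.35168807   46.97907292   13.32275738]
0 [[227.0, 250.0], [231.0, 291.0], [405.0, 250.0], [401.0, 291.0]]
-0.0065 [[223.0, 257.0], [227.0, 299.0], [408.0, 257.0], [404.0, 299.0]]
-0.013 [[219.0, 264.0], [224.0, 307.0], [412.0, 264.0], [407.0, 307.0]]
-0.02 [[215.0, 273.0], [220.0, 317.0], [417.0, 273.0], [411.0, 317.0]]
```

Request:
play_rows(
  increments=[
    [[0,0,-2],[0,0,0],82],
    [[0,0,-4],[0,0,0],82],
    [[0,0,-6],[0,0,0],82],
    [[0,0,-8],[0,0,0],82],
    [[0,0,-8],[0,0,0],82],
    [[0,0,-8],[0,0,0],82],
  ],
)

```text
clock: 4.5
tool_pos: [0.4722, -0.0576, 0.0096]
ee_rot: [3.141, -0.001, -0.11]
force: [-0.4, -2.3, 2.5]
grip_width: 0.964
```

Request:
play_rows(
  increments=[
    [[0,0,-2],[0,0,0],82],
    [[0,0,-4],[0,0,0],82],
    [[0,0,-6],[0,0,0],82],
    [[0,0,-7],[0,0,0],82],
    [[0,0,-7],[0,0,0],82],
    [[0,0,-7],[0,0,0],82],
  ],
)

```text
clock: 5.1
tool_pos: [0.4721, -0.0573, 0.0023]
ee_rot: [-3.141, -0.0, -0.11]
force: [0.5, -0.6, 3.9]
grip_width: 0.96
```

```bash
python3 - <<'E'
from h import *
from workcell import r, grab_frame
s=r.observe(); print(s['clock'],s['tool_pos'],s['force'],s['moment'],s['grip_width'])
a=grab_frame("wrist"); cv2.imwrite("pics/w3.png",a)
a=grab_frame("scene")[120:240,300:440]; cv2.imwrite("pics/s3.png",cv2.resize(a,None,fx=5,fy=5,interpolation=cv2.INTER_CUBIC))
E
```

```text
5.1 [ 0.47205549 -0.05733778  0.00228349] [ 0.54707791 -0.56689138  3.85155899] [-0.18700329 -0.12900666 -0.01764974] 0.9599407573455057
```

View pics/w3.png

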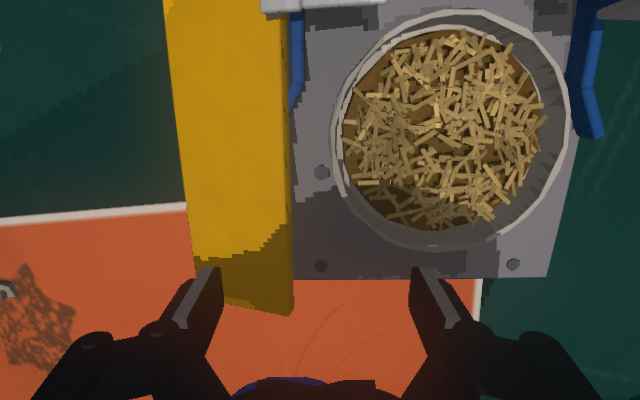

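View pics/s3.png

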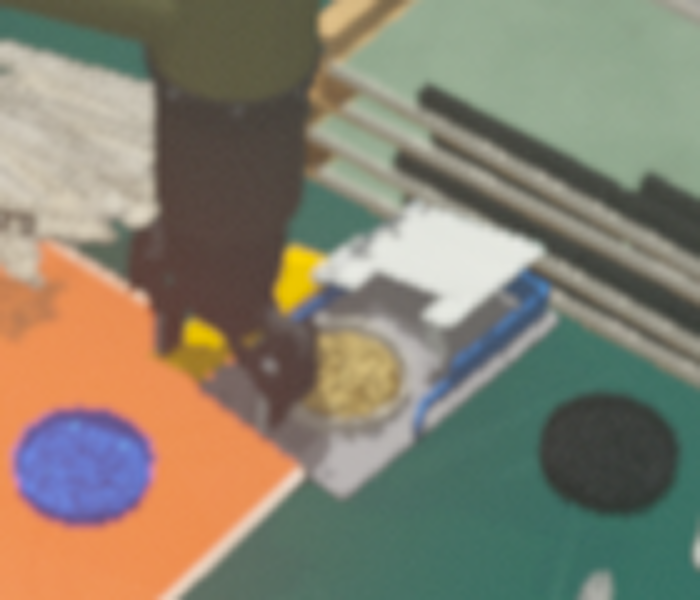

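```bash
python3 - <<'E'
from h import *
cs=camera_params("scene"); b=[.6223,-.1213,-.1095]
for a in (0,.2,.25,.3,.36):
  L=[]
  for x,y in ((44,-51),(-52,-33),(-52,-51),(-28,-33)):
    d=y-52; L.append((x,52+d*np.cos(a),32-d*np.sin(a)))
  print(a,np.round((proj(bay2w(L,b),cs)-[300,120])*5+2).tolist())
E
```

```text
0 [[544.0, 286.0], [427.0, 348.0], [448.0, 363.0], [451.0, 328.0]]
0.2 [[545.0, 263.0], [427.0, 328.0], [449.0, 339.0], [452.0, 309.0]]
0.25 [[544.0, 256.0], [427.0, 323.0], [448.0, 333.0], [451.0, 304.0]]
0.3 [[544.0, 250.0], [426.0, 318.0], [447.0, 326.0], [450.0, 298.0]]
0.36 [[542.0, 242.0], [424.0, 311.0], [446.0, 319.0], [449.0, 292.0]]
```

```bash
python3 - <<'E'
import cv2
for k in (2,3):
    a=cv2.imread(f"pics/s{k}.png")[180:400,280:580]
    cv2.imwrite(f"pics/s{k}c.png",cv2.resize(a,None,fx=2.5,fy=2.5))
E
```

```text
(no output)
```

View pics/s3c.png

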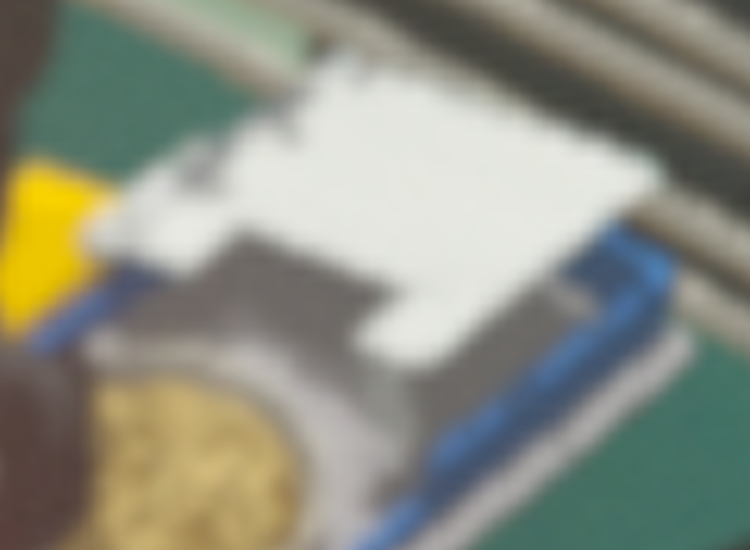

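Request:
play_rows(
  increments=[
    [[3,-0.3,0],[0,0,0],82],
    [[6,-0.7,0],[0,0,0],82],
    [[9,-1,0],[0,0,0],82],
    [[12,-1.3,0],[0,0,0],82],
    [[16,-1.7,0],[0,0,0],82],
    [[20,-2.2,0],[0,0,0],82],
    [[24,-2.6,0],[0,0,0],82],
    [[28,-3.1,0],[0,0,0],82],
    [[32,-3.5,0],[0,0,0],82],
    [[36,-4,0],[0,0,0],82],
    [[40,-4.4,0],[0,0,0],82],
    [[40,-4.4,0],[0,0,0],82],
  ],
)

```text
clock: 6.4
tool_pos: [0.5127, -0.0619, 0.0024]
ee_rot: [3.142, -0.001, -0.11]
force: [-0.5, 0.9, 1.9]
grip_width: 0.961
```

```bash
python3 - <<'E'
from h import *
from workcell import r, grab_frame
s=r.observe(); print(s['clock'],w2bay(s['tool_pos'],[.6223,-.1213,-.1095]),s['force'],s['moment'],s['grip_width'])
a=grab_frame("wrist"); cv2.imwrite("pics/w4.png",a)
a=grab_frame("scene")[120:240,300:440]; cv2.imwrite("pics/s4.png",cv2.resize(a,None,fx=5,fy=5,interpolation=cv2.INTER_CUBIC))
E
```

```text
6.4 [-115.40111708   47.03868172   -1.57402329] [-0.51452625  0.87050763  1.94128554] [ 0.52911803  0.12027556 -0.02808256] 0.9612495191338388
```

View pics/w4.png

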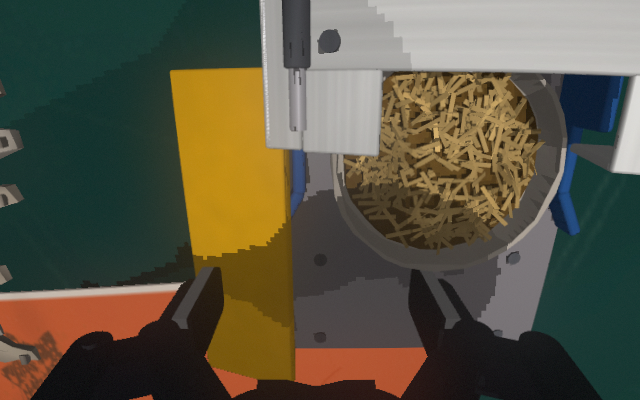

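View pics/s4.png

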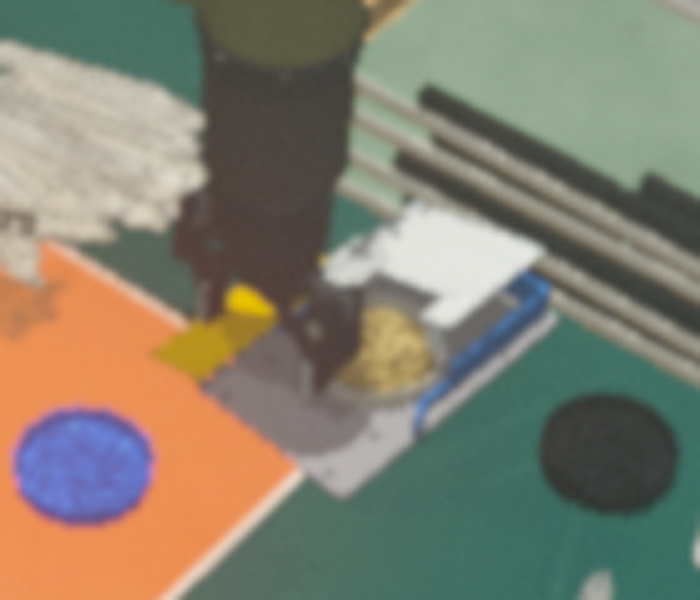

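Request:
play_rows(
  increments=[
    [[4,-0.4,0],[0,0,0],82],
    [[8,-0.9,0],[0,0,0],82],
    [[12,-1.3,0],[0,0,0],82],
    [[16,-1.8,0],[0,0,0],82],
    [[20,-2.2,0],[0,0,0],82],
    [[24,-2.6,0],[0,0,0],82],
    [[28,-3.1,0],[0,0,0],82],
    [[32,-3.5,0],[0,0,0],82],
    [[36,-4,0],[0,0,0],82],
    [[40,-4.4,0],[0,0,0],82],
    [[44,-4.8,0],[0,0,0],82],
    [[48,-5.3,0],[0,0,0],82],
    [[51,-5.6,0],[0,0,0],82],
    [[51,-5.6,0],[0,0,0],82],
    [[51,-5.6,0],[0,0,0],82],
  ],
)

```text
clock: 8.0
tool_pos: [0.5635, -0.0675, 0.0025]
ee_rot: [-3.141, -0.001, -0.11]
force: [-0.7, 1.2, 2.7]
grip_width: 0.965
```

```bash
python3 - <<'E'
from h import *
from workcell import r, grab_frame
s=r.observe(); print(s['clock'],w2bay(s['tool_pos'],[.6223,-.1213,-.1095]),s['force'],s['moment'],s['grip_width'])
a=grab_frame("wrist"); cv2.imwrite("pics/w5.png",a)
a=grab_frame("scene")[120:240,300:440]; cv2.imwrite("pics/s5.png",cv2.resize(a,None,fx=5,fy=5,interpolation=cv2.INTER_CUBIC))
E
```

```text
8.0 [-64.30000544  47.0980344   -1.52283211] [-0.68683145  1.22556838  2.69161726] [0.55089479 0.05084465 0.01127299] 0.9653329810306522
```

View pics/w5.png

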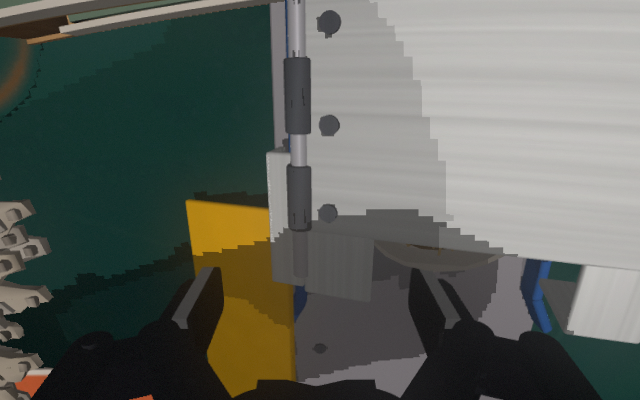

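View pics/s5.png

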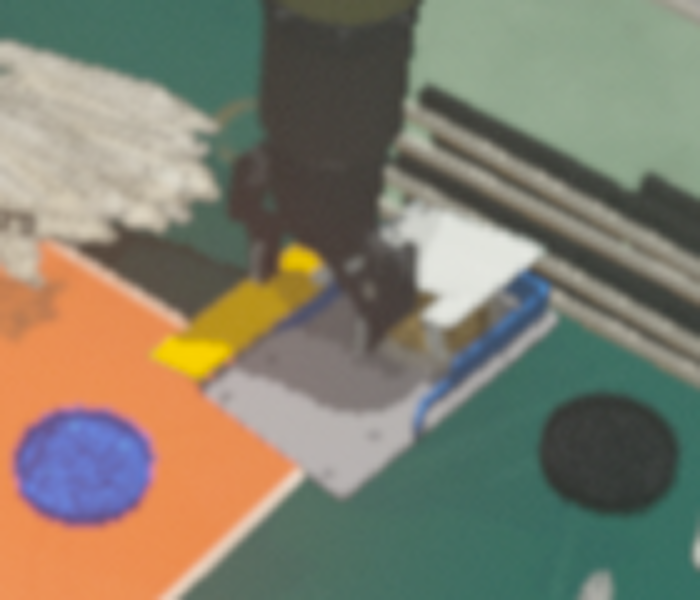

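Request:
play_rows(
  increments=[
    [[2,-0.2,0],[0,0,0],82],
    [[4,-0.4,0],[0,0,0],82],
    [[6,-0.7,0],[0,0,0],82],
    [[8,-0.9,0],[0,0,0],82],
    [[8,-0.9,0],[0,0,0],82],
    [[8,-0.9,0],[0,0,0],82],
  ],
)

```text
clock: 8.7
tool_pos: [0.5712, -0.0684, 0.0023]
ee_rot: [3.142, -0.0, -0.11]
force: [-1.3, 1.5, 3.4]
grip_width: 0.958
```

Request:
play_rows(
  increments=[
    [[1,-0.1,0],[0,0,0],82],
    [[2,-0.2,0],[0,0,0],82],
    [[2,-0.2,0],[0,0,0],82],
    [[2,-0.2,0],[0,0,0],82],
  ],
)

```text
clock: 9.1
tool_pos: [0.573, -0.0686, 0.0022]
ee_rot: [3.142, -0.0, -0.11]
force: [-2.4, 1.9, 2.3]
grip_width: 0.96
```

Request:
play_rows(
  increments=[
    [[1,-0.1,0],[0,0,0],82],
    [[1,-0.1,0],[0,0,0],82],
    [[1,-0.1,0],[0,0,0],82],
  ],
)

```text
clock: 9.4
tool_pos: [0.574, -0.0687, 0.0023]
ee_rot: [3.142, -0.0, -0.11]
force: [-2.5, 2.0, 2.8]
grip_width: 0.957
```

Request:
play_rows(
  increments=[
    [[1,-0.1,0],[0,0,0],82],
    [[1,-0.1,0],[0,0,0],82],
    [[1,-0.1,0],[0,0,0],82],
  ],
)

```text
clock: 9.7
tool_pos: [0.5751, -0.0688, 0.0023]
ee_rot: [3.142, -0.0, -0.11]
force: [-2.1, 0.8, 2.8]
grip_width: 0.962
```

Request:
play_rows(
  increments=[
    [[1,-0.1,0],[0,0,0],82],
    [[1,-0.1,0],[0,0,0],82],
    [[1,-0.1,0],[0,0,0],82],
  ],
)

```text
clock: 10.0
tool_pos: [0.5761, -0.0689, 0.0023]
ee_rot: [3.142, -0.0, -0.11]
force: [-1.6, 0.6, 2.2]
grip_width: 0.959
```

```bash
python3 - <<'E'
from h import *
from workcell import r, grab_frame
s=r.observe(); print(s['clock'],w2bay(s['tool_pos'],[.6223,-.1213,-.1095]),s['force'],s['moment'],s['grip_width'])
a=grab_frame("wrist")[180:400,200:600]; cv2.imwrite("pics/w6.png",cv2.resize(a,None,fx=2,fy=2))
a=grab_frame("scene")[150:210,355:425]; cv2.imwrite("pics/s6.png",cv2.resize(a,None,fx=10,fy=10,interpolation=cv2.INTER_CUBIC))
a=grab_frame("top")[130:200,310:390]; cv2.imwrite("pics/t6.png",cv2.resize(a,None,fx=8,fy=8,interpolation=cv2.INTER_CUBIC))
E
```

```text
10.0 [-51.68890522  47.04901141  -1.71043036] [-1.55437093  0.61227053  2.16151637] [0.53591886 0.71089022 0.0875935 ] 0.9590435429415016
```

View pics/w6.png

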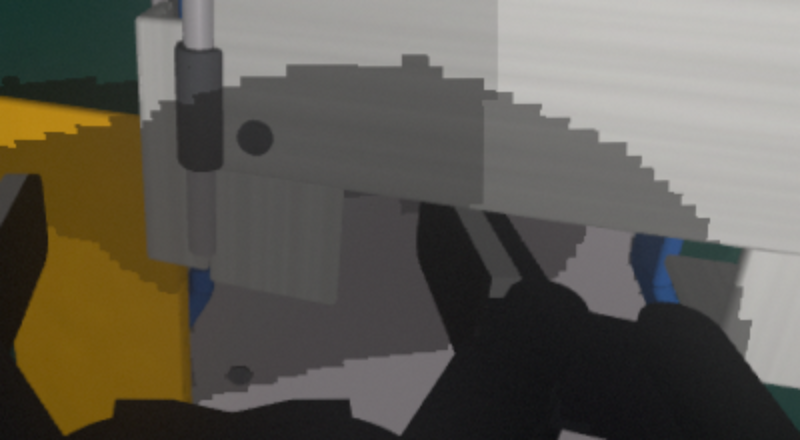

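View pics/s6.png

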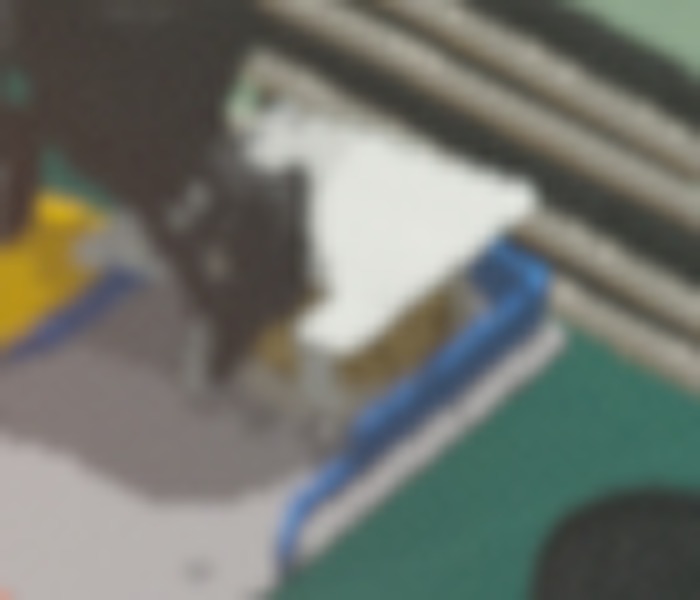

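Request:
play_rows(
  increments=[
    [[1,-0.1,0],[0,0,0],82],
    [[1.5,-0.2,0],[0,0,0],82],
    [[1.5,-0.2,0],[0,0,0],82],
    [[1.5,-0.2,0],[0,0,0],82],
  ],
)

```text
clock: 10.55
tool_pos: [0.5771, -0.0691, 0.0021]
ee_rot: [3.141, 0.001, -0.11]
force: [-4.4, 2.3, 5.0]
grip_width: 0.963
```

Request:
play_rows(
  increments=[
    [[1,-0.1,0],[0,0,0],82],
    [[1.5,-0.2,0],[0,0,0],82],
    [[1.5,-0.2,0],[0,0,0],82],
    [[1.5,-0.2,0],[0,0,0],82],
  ],
)

```text
clock: 10.95
tool_pos: [0.5775, -0.0692, 0.002]
ee_rot: [3.141, 0.003, -0.11]
force: [-9.8, 3.6, 6.7]
grip_width: 0.96
```

```bash
python3 - <<'E'
from h import *
from workcell import r, grab_frame
cs=camera_params("scene"); b=[.6223,-.1213,-.1095]
s=r.observe(); print(w2bay(s['tool_pos'],b),s['force'])
a=cv2.resize(grab_frame("scene")[150:210,355:425],None,fx=10,fy=10,interpolation=cv2.INTER_CUBIC); c=a.copy()
th=np.linspace(0,2*np.pi,100)
for x,col in ((0,(0,0,255)),(-8,(255,0,255))):
  for z in (0,17):
    q=(proj(bay2w(np.c_[x+44.5*np.cos(th),-2+44.5*np.sin(th),z+0*th],b),cs)-[355,150]+.5)*10
    cv2.polylines(c,[q.astype(int)],True,col,1)
cv2.imwrite("pics/s7.png",c)
E
```

```text
[-50.21881683  46.85132492  -2.04374173] [-9.75721256  3.60802302  6.6541993 ]
```

View pics/s7.png

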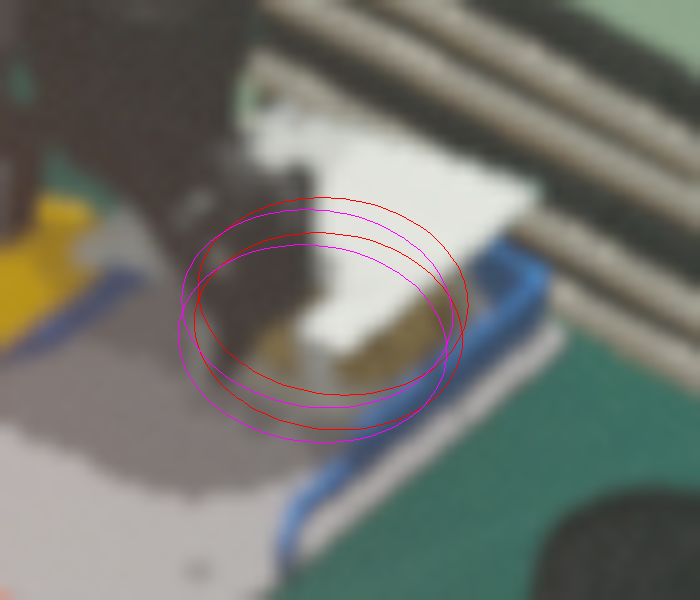

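Request:
play_rows(
  increments=[
    [[-4,0.4,0],[0,0,0],82],
    [[-8,0.9,0],[0,0,0],82],
    [[-12,1.3,0],[0,0,0],82],
    [[-12,1.3,0],[0,0,0],82],
    [[-12,1.3,0],[0,0,0],82],
  ],
)

```text
clock: 11.5
tool_pos: [0.5672, -0.0681, 0.0026]
ee_rot: [3.141, -0.001, -0.11]
force: [1.0, 0.8, 2.8]
grip_width: 0.965
```

```bash
python3 - <<'E'
from h import *
from workcell import r, grab_frame
cs=camera_params("scene"); b=[.6223,-.1213,-.1095]
s=r.observe(); print(s['clock'],w2bay(s['tool_pos'],b),s['force'])
a=grab_frame("scene")[150:210,355:425]; cv2.imwrite("pics/s8.png",cv2.resize(a,None,fx=10,fy=10,interpolation=cv2.INTER_CUBIC))
cv2.imwrite("pics/w8.png",cv2.resize(grab_frame("wrist")[180:400,200:600],None,fx=2,fy=2))
E
```

```text
11.5 [-60.58479366  46.88841592  -1.39362226] [1.04784563 0.8153583  2.82102222]
```

View pics/s8.png

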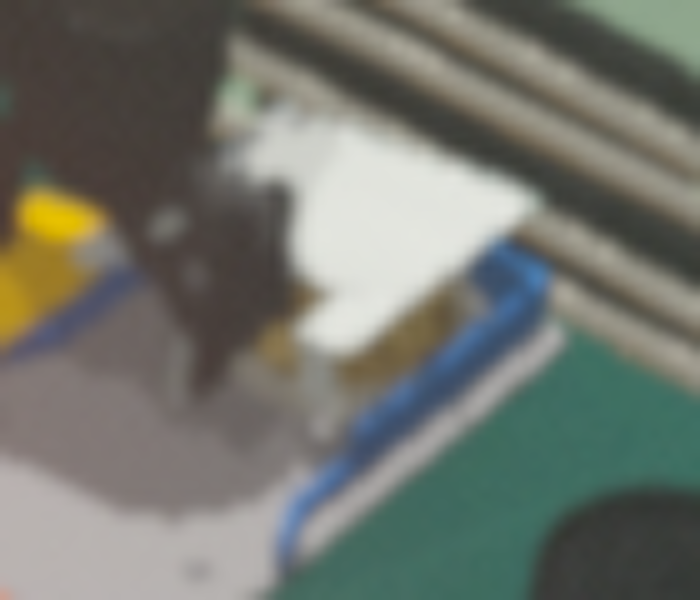

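View pics/w8.png

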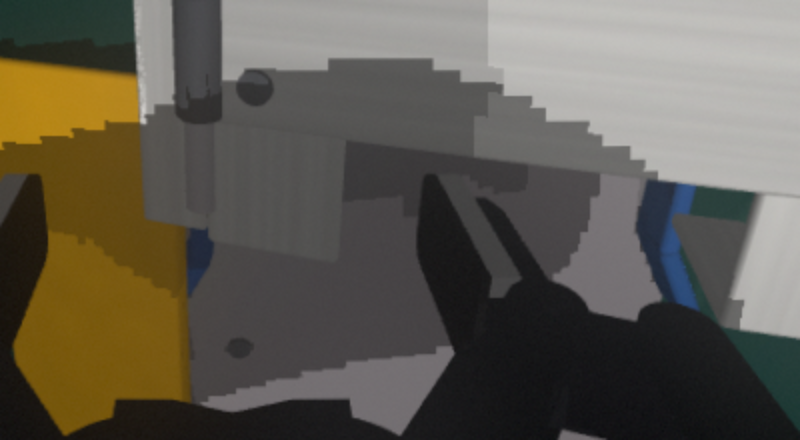

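Request:
play_rows(
  increments=[
    [[0,0,3],[0,0,0],82],
    [[0,0,6],[0,0,0],82],
    [[0,0,9],[0,0,0],82],
    [[0,0,12],[0,0,0],82],
    [[0,0,15],[0,0,0],82],
    [[0,0,20],[0,0,0],82],
    [[0,0,30],[0,0,0],82],
    [[0,0,50],[0,0,0],82],
    [[0,0,80],[0,0,0],82],
    [[-20,2,110],[0,0,0],82],
    [[-50,5,140],[0,0,0],82],
    [[-80,8,160],[0,0,0],82],
    [[-100,10,180],[0,0,0],82],
    [[-100,10,180],[0,0,0],82],
    [[-100,10,180],[0,0,0],82],
    [[-100,10,180],[0,0,0],82],
    [[-100,10,180],[0,0,0],82],
  ],
)

```text
clock: 13.3
tool_pos: [0.4669, -0.0581, 0.1811]
ee_rot: [3.141, 0.002, -0.11]
force: [0.1, -0.9, -0.0]
grip_width: 0.957
```

```bash
python3 - <<'E'
from h import *
from workcell import r, grab_frame
cs=camera_params("scene"); b=[.6223,-.1213,-.1095]
s=r.observe(); print(s['clock'],w2bay(s['tool_pos'],b),s['force'])
a=grab_frame("scene")[120:240,300:440]; cv2.imwrite("pics/s9.png",cv2.resize(a,None,fx=5,fy=5,interpolation=cv2.INTER_CUBIC))
print(camera_params("wrist"))
cv2.imwrite("pics/w9.png",grab_frame("wrist"))
cv2.imwrite("pics/t9.png",grab_frame("top"))
E
```

```text
13.3 [-161.40690013   45.83299508  177.12486908] [ 0.08538902 -0.86042518 -0.04517317]
{'mtx': array([[348.08695503,   0.        , 315.66658815],
       [  0.        , 348.08695503, 199.75834534],
       [  0.        ,   0.        ,   1.        ]]), 'dist': array([-0.06393157,  0.        ,  0.        ,  0.        ,  0.        ]), 'xyz': array([ 0.55153865, -0.067389  ,  0.32384002]), 'orientation': array([ 2.80601595e+00, -7.27071102e-04, -1.68085295e+00])}
```

View pics/s9.png

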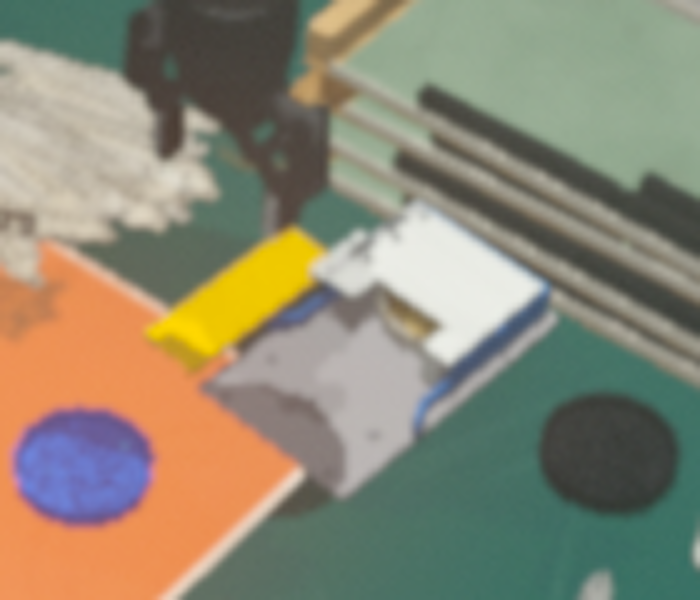

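View pics/w9.png

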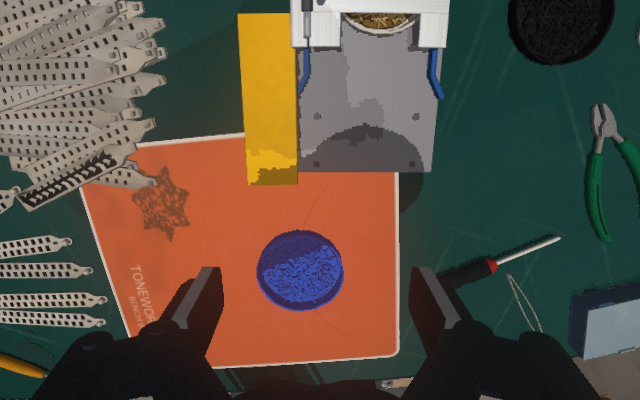

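View pics/t9.png

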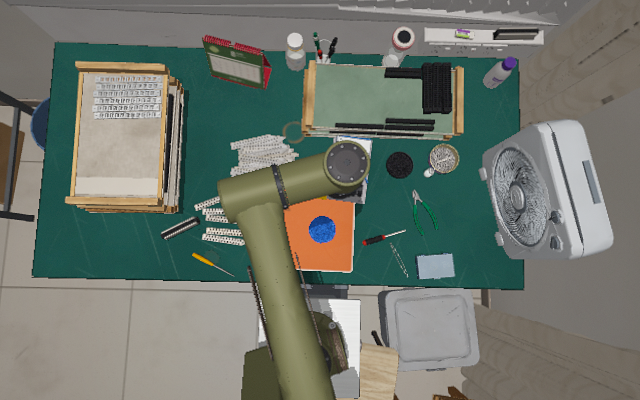

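```bash
python3 - <<'E'
from h import *
a=cv2.imread("pics/w9.png")
cv2.imwrite("pics/w9c.png",cv2.resize(a[0:100,280:460],None,fx=4,fy=4,interpolation=cv2.INTER_CUBIC))
E
```

```text
(no output)
```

View pics/w9c.png

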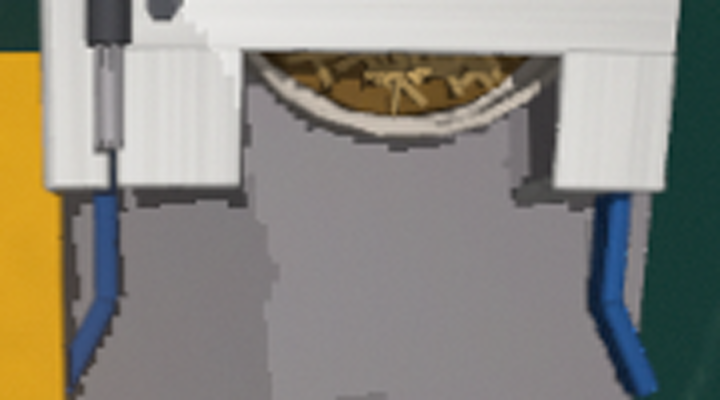

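```bash
python3 - <<'E'
from h import *
cp=camera_params("wrist")
c=lambda p:(np.array(p)+.5)/4-.5+[280,0]
T=[(c((242,188)),(-52,28,32)),(c((242,50)),(-28,28,32)),(c((555,190)),(-52,-33,32)),(c((562,55)),(-28,-33,32)),((432,172),(-160,-64,0)),((249,184.5),(-166,107,22)),((298,184),(-166,62,22))]
tp=np.array([t[0] for t in T]);q=np.array([t[1] for t in T])
o=least_squares(lambda b:(proj(bay2w(q,b),cp)-tp).ravel(),[.62,-.12,-.1]); b=o.x; print(b,np.round(o.fun,1))
for p in [(400,138),(300,108),(500,118)]:
  for z in (17,): print(w2bay(atz(c(p),cp,.004+z/1000),b))
W=np.array([w2bay(atz(c(p),cp,.021),b)[:2] for p in [(400,138),(300,108),(500,118),(340,127),(450,132)]])
f=least_squares(lambda q:np.hypot(*(W-q).T)-44.5,[0,0]);print(f.x,f.fun)
E
```

```text
[ 0.62261834 -0.12204368 -0.10790573] [-0.4 -0.4  0.1  0.2  0.1 -0.2  0.7 -0.1 -0.4 -0.2 -0.7  0.2  0.5  0.6]
[-41.39769358  -4.93437969  17.        ]
[-35.93677996  15.33582521  17.        ]
[-37.42155878 -24.90670095  17.        ]
[ 3.11549776 -6.03811974] [ 0.0268733   0.01882656  0.21326772  0.06366277 -0.30377032]
```

```bash
python3 - <<'E'
from workcell import r,ticket
print(r.observe()['clock'],r.observe()['qd'].round(3)); print(ticket.job_done())
E
```

```text
13.45 [ 0.001 -0.005  0.001 -0.     0.001  0.001]
the job is handed in; nothing more can be done
None
```

The tin is home in its bay and the job was handed in at about 13.5 s. One fingertip held the yellow paddle down while the other pushed the tin under the flap. I pushed until the force rose to about 10 N at the back stop, then backed off and lifted clear so the flap sprang shut.

**Flap while pushing:** I estimated about 0.30 rad open from the scene picture just before the push. The paddle stayed pressed for the whole push.

**Last checks:**
- **Tin:** the wrist picture puts its centre about 3 mm past home and 6 mm to the right. That is about 7 mm in all, inside the 12 mm limit.
- **Flap and arm:** the flap looks shut and level. The tool force is near zero, with the arm clear of everything.
- **Other things:** none that I could see had moved. The arm partly blocks the top view.

**What disagreed:**
- The fingertips stood about 13 mm behind the TCP when open, so I pressed to a TCP height of about 2 mm.
- The stop was felt about 5 mm deeper than the nominal finger width predicts. The pictures still show the tin at the stop.

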